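Unplug the pressure gauge and lock it in the cam clamp

TASK

The plug-in pressure gauge on the bench air outlet is to be re-zeroed. Draw the coupling's sprung sleeve back until the gauge springs loose, pull the gauge straight out so that the sleeve snaps forward, and lay it, without dropping it, dial up on the round rest of the eccentric clamp with its square stem between the jaw and the cam. Then swing the cam lever past centre to its stop so that the stem is held fast; leave the other things on the bench where they are.

Things in the scene. Friction and masses are not known exactly. Their poses are not given: they have to be found in the camera images.
- outlet: Bench air outlet: foot, pipe, aluminium block (52 x 56 x 56 mm, near face at x = 60 mm, top 113 mm up), grey filter-regulator behind it (141 mm up). A quick coupling juts level from the block, towards the robot. Origin on the bench below the coupling's mouth; x from the mouth along the coupling's axis into the block; z up. It stands left or right of the clamp.
- coupling_mouth (a point): Centre of the coupling's mouth, 85 mm above the bench. The nipple sits 38 mm deep in it at the start, locked. Freed by the sleeve it is sprung 9 mm out and stays there, lightly held, even when the sleeve is let go. Pulled straight on along the outlet's -x (a light pull) it is clear 38 mm from its locked place.
- sleeve_grip (a point): Middle of the coupling's sleeve, on its axis, moving with it. The sleeve: knurled steel, 36 mm in diameter, from 1 to 37 mm behind the mouth when forward, its rear 3.5 mm a 40 mm rib. Free space at both sides and 60 mm below.
- coupling_sleeve (a joint): How far the sleeve is drawn back, along the outlet's +x towards the block: 0 m forward (nipple locked), 0.008 m fully back; the spring resists with 6 to 11 N. Past about 4 mm the nipple is freed. Let go with the nipple still inside, it rests some 4 mm back; it snaps forward when the nipple comes out.
- gauge: Pressure gauge, 148 mm long, about 0.24 kg: round case 60 mm across and 32 mm thick, dial up; brass stem 18 mm square, x = 30 to 74 mm; shoulder 28 mm across, 74 to 80; steel nipple 18 mm across, 80 to 118. Origin at the case's centre, on the stem's axis; z out of the dial, x along the stem to the nipple. Starts plugged in, shoulder at the mouth, x along the outlet's x, origin some 82 mm up.
- clamp: Eccentric clamp, base 130 x 135 x 10 mm. Origin on the bench below its jaw; x along the stem, case to nipple; z up. The stem lies over a 36 mm high ledge between the rubber jaw face (y = -13 mm, 58 mm high, x = -12 to 12) and the lever's cam roller (38 mm across, 57 mm high; rim at y = +13 with the lever at 0, +10 at 0.25). A round rubber rest (52 mm across, top 30 mm up) carries the case.
- clamp_bed (a point): Where the gauge's origin comes to lie: 46 mm above the bench, at x = -54 mm, y = 0 of the clamp, over the rest, gauge's x along the clamp's x. As the lever closes, the cam pushes the stem about 6 mm towards -y, into the rubber face.
- jaw_pad: The rubber face of the fixed jaw; it gives 1 mm per 25 N along the clamp's -y, and is pressed with some 25 N when the stem is clamped. Same origin as the clamp when unloaded.
- lever_pivot (a point): The cam lever's upright axis, 46 mm above the bench, at x = 0, y = 31.7 mm of the clamp; the cam roller sits off-centre on it.
- lever_tip (a point): On the lever's middle line, 85 mm from the pivot, 46 mm above the bench, in the round black grip (18 mm thick, 70 to 109 mm from the pivot). The steel bar inside that is 14 mm wide. The lever swings level.
- cam_lever (a joint): Lever angle, counter-clockwise from above: 0 rad open, 2.05 rad closed at its stop. The lever points 0.596 rad from the clamp's x (towards y) at 0 and 2.646 rad at the stop. Starts at 0 to 0.25 and stays where left. With the stem in place it resists from about 0.8 rad (some 3 N at the grip), is at dead centre at 1.6 and then snaps to its stop.
- mallet: Bystander: wooden mallet lying down, 270 mm long.
- brass_cup: Bystander: embossed brass cup, 98 mm tall, standing at the back.
- pliers: Bystander: flat pliers, 180 mm long, lying in front.
- graver: Bystander: hand graver with a mushroom wooden handle, 105 mm long, 32 mm high, lying between the outlet and the clamp.
- oil_can: Bystander: copper oil can with an upright spout, 150 mm tall, at the left.
- tea_glass: Bystander: amber tea glass, 85 mm tall, at the right.

How it is judged:
By the outcome, as a careful person would: the job done as asked, in the order asked, and still so for the second after the job is handed in, with the robot touching nothing.
It also fails if it takes over 69 s, if anything falls off the work surface, if the arm or the gripper's body presses on something with over 40 N, if the wrist force passes 120 N, or if a joint passes its speed limit or range.

ROBOT

A 7-joint arm with a two-finger parallel gripper is mounted at the origin on the work surface. World frame = base frame: x ahead of the robot, y to its left, z up, the work surface at z = 0. Lengths are in m, angles in rad, forces in N, time in s.
With the tool pointing down it reaches from about 0.425 to 0.925 m from the base axis. Payload 6.8 kg.
Tool frame: the origin (TCP) lies on the front face of the gripper's body, between the roots of the fingers; the fingertips stand 73 mm ahead of it and the grasp point (between the pads) lies r.pinch_z ahead of it (r.pinch_z is the distance from the TCP to the grasp point, in m); z points along the fingers, y is the direction in which the jaws open and shut (so a half turn about z gives the same grasp; the last joint's range is limited). The gripper opens to 85 mm and grips with 20 to 120 N. Pads are 22 mm wide; open, the fingers measure 114 mm over their backs; the gripper's body (76 mm by 85 mm) begins 54 mm behind the grasp point. The pads swing forward as they close: fully open they stand 13 mm farther back than shut.
Start: joints at [-1.243, 0.477, 0.022, 1.555, -0.011, 1.109, -0.083], TCP at [0.285, 0.612, 0.304] pointing down, gripper open.
Joint ranges: [-2.96, 2.96], [-0.34, 2.1], [-1.41, 1.46], [0.24, 2.44], [-1.37, 4.51], [0.17, 1.92], [-2.96, 2.96]. Speed limits (rad/s): [2.39, 2.39, 3.14, 3.14, 3.14, 3.14, 3.14].

INTERFACE

Orientations are given as a rotation vector (axis times angle).
In Python, from bench import readout, grab_frame, r, search_frame, masks_of, tip_of gives the robot as it stands.
- The arm moves only by the tool step_arm, never from a script. Its argument "commands" is a list of rows, each a list of 7 numbers: the shift along the tool's x, y, z as a fraction of full scale, then the turn, a rotation vector about the tool's x, y, z as a fraction of full scale, then the gripper's target within -1 to 1 (shut at 1, half-way at 0, fully open at -1). In form: [[tx, ty, tz, ax, ay, az, hand], ...]. A call has exactly 10 rows; each row is the pose to reach, as a shift and turn from the pose measured when the call began, along the tool's axes at that moment, turning the shorter way round; what a row does not reach only later rows make up. Full scale, the value 1, is 500 mm for a shift and 360 degrees for a turn. A row lasts 1/8 s, in which the tool goes at most 62.5 mm and 10.7 degrees, less where a joint would pass 70% of its speed; a pose out of reach is approached as far as the arm can. A call with a number of a shift or a turn outside -1 to 1 is refused whole. A call with a gripper value outside its range is refused whole. The fingers move at their own pace and stop on an object; "newtons" is the grip in N (left out, the last holds). Time passes only in rows, so rows that repeat a pose let the fingers close, or fill a call up. It gives the time, the measured TCP pose, the force and the opening at its end, in the units of the state.
- readout.get_obs(): the state, without advancing time (a new reading comes with each control period).
- grab_frame(name): name is "scene" or "top"; returns a dict with "img" (420x560x3 uint8, red, green, blue), "K" (3x3 intrinsics, pixels), "world_to_cam" (4x4, takes a point from world to camera coordinates). Camera axes: x right, y down, z forward; pixel columns grow to the right and rows downward; lengths in m; the calibration is good to about 2 mm. A picture is of the moment at which its call begins. There is no depth.
- r.hand_in(): hands the job in, once; it reports no verdict.
Trained networks look in a picture, given as the dict that the camera call returned (one of the last four; its "shot" number tells which), for a name from the list of things; names that differ only in an ending like _2 or _b are one class to them, and where a whole thing is asked for, a point or a joint stands for the part that bears it (a point fixed in the world has none). Each returns a list of dicts, best first, with "p" (0 to 1); they miss things now and then, are a little off and sometimes report something else, mostly with a low value. They report only what shows in the picture. A call takes as long as a camera call.
- search_frame(thing, picture): "extent" ([centre column, centre row, width, height] in pixels, round what is visible of it).
- masks_of(thing, picture): "pixels" (420x560 bool, what is visible of it) and "extent" ([centre column, centre row, width, height] in pixels, round what is visible of it).
- tip_of(thing, picture): "point" ([column, row] in pixels: a listed point, or the origin of a listed thing).
The state is a dict: "clock": time; "joints": joint angles; "qvel": joint speeds; "tau": joint torques, N m; "tcp_pos": TCP position; "orientation": TCP orientation; "contact_force": force on the tool from outside, world axes, zero at the start; "moment": the same for the moment, N m; "grip_width": finger opening in m.
Only numpy, scipy, OpenCV 4.12 (cv2) and the standard library are available. Lean on these libraries where they do the work, as an engineer would, in place of code of your own. Each camera call takes 0.05 s, during which the arm holds its last target. There are 200 camera calls.

## Working session

There is one attempt and no reset: what is moved stays moved. The work goes in short steps, Python scripts to look and compute and a tool call to move; the robot and the scene stay as the last step left them, time stands still between calls to the robot, and variables do not carry over. Pictures are saved under pics/ and viewed, about 8 in all and at most 12, crops included, and the job is handed in when it is done.

Besides the shell and the picture viewer there is one more tool, called after ">>>" as name(argument=value, ...) on one line, values as JSON. step_arm: Moves the arm, as the interface text tells. Its arguments: {"type":"object","properties":{"commands":{"type":"array"},"newtons":{"type":"number"}},"required":["commands"]}

```bash
ls; mkdir -p pics; python3 - <<'E'
from bench import readout, grab_frame, r, search_frame, masks_of, tip_of
import cv2,numpy as np
print(readout.get_obs(), r.pinch_z)
ims=[]
for n in("scene","top"):
    f=grab_frame(n); np.savez(n+"0.npz",**{k:f[k] for k in("img","K","world_to_cam")})
    print(n,f["K"].round(1).tolist(),f["world_to_cam"].round(3).tolist())
    cv2.imwrite(f"pics/{n}0.png",f["img"][:,:,::-1])
    for t in("coupling_mouth","sleeve_grip","outlet","gauge","clamp","clamp_bed","lever_pivot","lever_tip","jaw_pad"):
        d=tip_of(t,f); print(t,[(np.round(x["point"],1).tolist(),round(x["p"],2)) for x in d[:2]])
E
```

```text
pics
{'clock': 0.0, 'joints': array([-1.24308911,  0.47780945,  0.02233175,  1.55646043, -0.01146864,
        1.10929286, -0.08308034]), 'qvel': array([-0.00089321, -0.00083025, -0.00064298,  0.00164942,  0.00150329,
       -0.0013978 ,  0.00130001]), 'tau': array([ 1.38913429e-04, -5.96446502e+01,  1.60784382e+00, -2.81194371e+01,
        1.24342006e-02,  9.24818247e-03, -5.29479180e-06]), 'tcp_pos': array([0.28475799, 0.61148517, 0.30291539]), 'orientation': array([-6.79012463e-01, -3.06708956e+00,  2.86869807e-03]), 'contact_force': array([ 0.30029731, -0.59384314,  1.08314773]), 'moment': array([-0.01113435,  0.00195924,  0.08778371]), 'grip_width': 0.08569229058338285} 0.0539
scene [[470.1, 0.0, 277.1], [0.0, 470.1, 209.6], [0.0, 0.0, 1.0]] [[0.602, 0.799, -0.004, -0.345], [0.534, -0.406, -0.741, -0.211], [-0.594, 0.444, -0.671, 1.706], [0.0, 0.0, 0.0, 1.0]]
coupling_mouth [([321.7, 186.9], 0.59)]
sleeve_grip [([327.8, 191.7], 0.56)]
outlet [([320.0, 204.5], 0.98)]
gauge [([298.0, 176.0], 0.76), ([125.3, 278.9], 0.51)]
clamp [([214.0, 261.7], 0.64), ([196.8, 238.6], 0.32)]
clamp_bed [([197.1, 236.5], 0.59)]
lever_pivot [([216.7, 239.6], 0.59)]
lever_tip [([248.9, 242.2], 0.9), ([327.2, 189.8], 0.52)]
jaw_pad [([209.9, 257.9], 0.66)]
top [[450.7, 0.0, 275.8], [0.0, 450.7, 207.5], [0.0, 0.0, 1.0]] [[0.002, -1.0, -0.016, 0.04], [-0.998, -0.001, -0.066, 0.569], [0.066, 0.016, -0.998, 1.136], [0.0, 0.0, 0.0, 1.0]]
coupling_mouth [([210.1, 220.4], 0.92)]
sleeve_grip [([206.0, 218.5], 0.58), ([458.1, 218.1], 0.5)]
outlet [([216.8, 222.3], 0.81), ([282.9, 253.5], 0.31)]
gauge [([220.2, 253.2], 0.77), ([365.0, 227.6], 0.57)]
clamp [([365.6, 229.4], 0.76), ([451.8, 263.4], 0.59)]
clamp_bed [([371.9, 247.8], 0.96), ([357.5, 226.9], 0.41)]
lever_pivot [([358.1, 228.5], 0.79)]
lever_tip [([325.4, 208.1], 0.62)]
jaw_pad [([363.3, 228.4], 0.6)]
```

View pics/scene0.png

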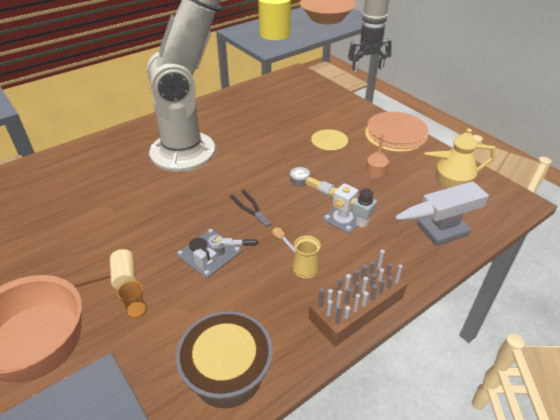

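View pics/top0.png

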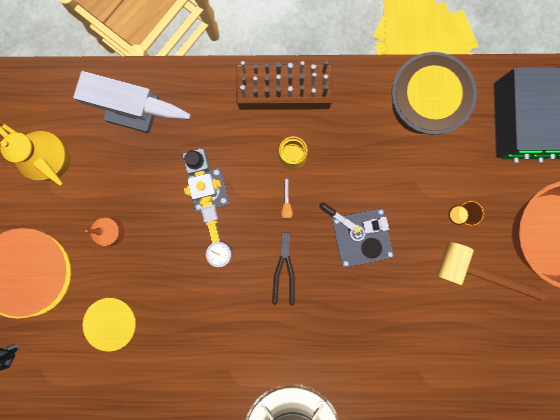

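The scene picture shows the outlet with the gauge pointing at the robot (gauge near (298,176)) and the clamp (~(210,252)) with its lever to the right. The top picture shows the gauge dial at (218,254), the coupling running up-left to the block at (202,186), the clamp rest at (371,248) and the lever grip at (327,210).

```bash
cat > h.py <<'E'
import numpy as np, cv2
from scipy.optimize import least_squares
from scipy.spatial.transform import Rotation as R
def proj(f,P):
    P=np.atleast_2d(P); c=P@f["world_to_cam"][:3,:3].T+f["world_to_cam"][:3,3]; p=c@f["K"].T; return p[:,:2]/p[:,2:]
def back(f,uv,z):
    W=f["world_to_cam"]; d=np.linalg.inv(f["K"])@np.r_[uv,1]; d=W[:3,:3].T@d; o=-W[:3,:3].T@W[:3,3]; return o+d*(z-o[2])/d[2]
def load(n): return dict(np.load(n+".npz"))
def w(p,L): # frame p=(x,y,yaw) local->world
    L=np.atleast_2d(L).astype(float); c,s=np.cos(p[2]),np.sin(p[2]); return np.c_[p[0]+c*L[:,0]-s*L[:,1],p[1]+s*L[:,0]+c*L[:,1],L[:,2]]
def circ(x,y,z,rad,n=24): a=np.linspace(0,2*np.pi,n); return np.c_[x+rad*np.cos(a),y+rad*np.sin(a),0*a+z]
def box(x0,x1,y0,y1,z): return np.array([[x0,y0,z],[x1,y0,z],[x1,y1,z],[x0,y1,z],[x0,y0,z]])
OUT=[circ(-.080,0,.098,.03),box(0.06,.112,-.028,.028,.113),box(-.05,-.006,-.009,.009,.094),box(.001,.037,-.018,.018,.085)]
CL=[circ(-.054,0,.03,.026),box(-.012,.012,-.0130001,-.013,.058)]
E
cat > fit.py <<'E'
from h import *
import sys
T,S=load("top0"),load("scene0")
# initial poses from points
g=back(T,[220.2,253.2],.085); m=back(T,[210.1,220.4],.085); print("gauge",g,"mouth",m)
print("scene gauge",back(S,[298,176],.085),"mouth",back(S,[321.7,186.9],.085))
bed=back(T,[371.9,247.8],.046);piv=back(T,[358.1,228.5],.046);tip=back(T,[325.4,208.1],.046)
print("bed",bed,back(S,[197.1,236.5],.046),"piv",piv,back(S,[216.7,239.6],.046),"tip",tip,back(S,[248.9,242.2],.046))
for f,n in((T,"top"),(S,"scene")):
  for nm,c,hw in(("out",proj(f,m)[0],60),("cl",proj(f,bed)[0],60)):
    x,y=(c-hw/1).astype(int); x=max(x,0);y=max(y,0)
    im=f["img"][y:y+120,x:x+120,::-1]; im=cv2.resize(im,None,fx=3.2,fy=3.2,interpolation=cv2.INTER_CUBIC)
    cv2.putText(im,f"{nm} x0={x} y0={y}",(2,12),0,.4,(0,0,255)); 
    globals()[n+nm]=im
cv2.imwrite("pics/crop.png",np.vstack([np.hstack([topout,topcl]),np.hstack([sceneout,scenecl])])[:,:])
E
python3 fit.py
```

```text
gauge [0.45439699 0.17304868 0.085     ] mouth [0.5332839  0.19834715 0.085     ]
scene gauge [0.45050257 0.17476025 0.085     ] mouth [0.53532502 0.19823495 0.085     ]
bed [ 0.46741567 -0.1985204   0.046     ] [ 0.45476513 -0.19115353  0.046     ] piv [ 0.51518865 -0.1648508   0.046     ] [ 0.4984827  -0.15365107  0.046     ] tip [ 0.56597523 -0.08384705  0.046     ] [ 0.5611213  -0.08779311  0.046     ]
```

```bash
python3 -c "
import cv2;a=cv2.imread('pics/crop.png');print(a.shape);cv2.imwrite('pics/crop.png',cv2.resize(a,(600,600)) if 0 else a)"
```

```text
(768, 768, 3)
```

```bash
cat > ov.py <<'E'
from h import *
import sys
def overlay(T,S,po,pc,th,name,sc=2.5):
  lev=np.array([[0,.0317,.046],[.109*np.cos(.596+th),.0317+.109*np.sin(.596+th),.046]])
  cl=CL+[box(-.07,.06,-.06,.075,.01)[:0],lev]
  rows=[]
  for f in(T,S):
    row=[]
    for p,c0,ms in((po,w(po,[0,0,.085]),OUT),(pc,w(pc,[-.02,.01,.046]),cl)):
      x,y=(proj(f,c0)[0]-55).astype(int)
      im=f["img"][y:y+110,x:x+110,::-1]; im0=cv2.resize(im,None,fx=sc,fy=sc,interpolation=cv2.INTER_CUBIC)
      im=im0.copy()
      for m in ms:
        if len(m)==0: continue
        q=(proj(f,w(p,m))-[x-.5,y-.5])*sc
        cv2.polylines(im,[np.round(q*8).astype(np.int32)],False,(255,0,255),1,cv2.LINE_AA,3)
      cv2.putText(im,f"{x},{y}",(2,12),0,.4,(0,0,255)); row.append(im)
    rows.append(np.hstack(row))
  cv2.imwrite(name,np.vstack(rows))
if __name__=="__main__":
  overlay(load("top0"),load("scene0"),(.534,.198,.29),(.513,-.19,.14),0.13,"pics/ov1.png")
E
python3 ov.py
```

```text
(no output)
```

View pics/ov1.png

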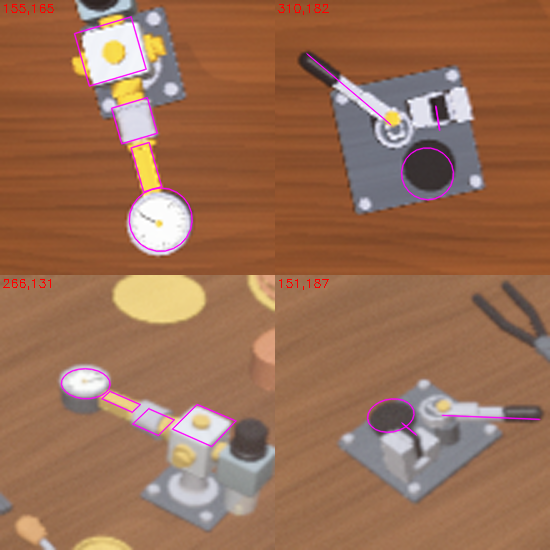

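The overlay shows the outlet close to right (dial at crop (159,222), sleeve (135,118)). The clamp needs more yaw, with base corners at crop (55,95), (180,67), (210,187) and (83,213). Refining with blobs.

```bash
cat > fit2.py <<'E'
from h import *
T,S=load("top0"),load("scene0")
def blob(f,c,fn,name,rad=14):
    x,y=int(c[0]),int(c[1]); m=np.zeros(f["img"].shape[:2],np.uint8)
    hsv=cv2.cvtColor(f["img"],cv2.COLOR_RGB2HSV).astype(int)
    sel=fn(hsv); m[y-rad:y+rad,x-rad:x+rad]=sel[y-rad:y+rad,x-rad:x+rad]
    n,l,s,ce=cv2.connectedComponentsWithStats(m); k=1+np.argmax(s[1:,4]); print(name,ce[k].round(1),s[k].tolist()); 
    return ce[k]
rt=blob(T,(371,248),lambda h:(h[...,2]<55),"rest top"); rs=blob(S,(197,243),lambda h:(h[...,2]<60),"rest scene")
dt=blob(T,(218,254),lambda h:(h[...,2]>140)&(h[...,1]<70),"dial top"); ds=blob(S,(300,174),lambda h:(h[...,2]>120)&(h[...,1]<70),"dial scene",15)
for f,c in((T,rt),(S,rs)): print("rest",back(f,c,.03))
for f,c in((T,dt),(S,ds)): print("dial",back(f,c,.098))
c=np.array([[55,95],[180,67],[210,187],[83,213]])/2.5+[310,182]-.5
B=np.array([back(T,p,.01) for p in c]); print("base",B.round(4),B.mean(0))
for a,b in((3,0),(2,1)): d=B[b]-B[a]; print(np.arctan2(d[1],d[0]),np.hypot(*d[:2]))
for a,b in((1,0),(2,3)): d=B[b]-B[a]; print(np.arctan2(-d[0],d[1]),np.hypot(*d[:2]))
E
python3 fit2.py
```

```text
rest top [364.7 243.6] [363, 243, 5, 3, 7]Traceback (most recent call last):
  File "fit2.py", line 9, in <module>
    rt=blob(T,(371,248),lambda h:(h[...,2]<55),"rest top"); rs=blob(S,(197,243),lambda h:(h[...,2]<60),"rest scene")
                                                               ~~~~^^^^^^^^^^^^^^^^^^^^^^^^^^^^^^^^^^^^^^^^^^^^^^^^^
  File "fit2.py", line 7, in blob
    n,l,s,ce=cv2.connectedComponentsWithStats(m); k=1+np.argmax(s[1:,4]); print(name,ce[k].round(1),s[k].tolist());
                                                      ~~~~~~~~~^^^^^^^^^
    return _wrapfunc(a, 'argmax', axis=axis, out=out, **kwds)
    return bound(*args, **kwds)
ValueError: attempt to get argmax of an empty sequence
```

```bash
sed -i 's/<55/<78/; s/<60)/<78)/' fit2.py; python3 fit2.py; python3 -c "
from h import *
for n,c in (('top0',(371,248)),('scene0',(192,241))):
    print(load(n)['img'][c[1],c[0]-16:c[0]+17].max(1))"
```

```text
rest top [371.3 247.6] [361, 238, 21, 20, 330]
rest scene [203.8 245.6] [202, 244, 4, 4, 5]
dial top [218.1 254.1] [206, 242, 25, 25, 503]
dial scene [299.3 173.3] [289, 167, 21, 14, 233]
rest [ 0.46752764 -0.2002662   0.03      ]
rest [ 0.48243838 -0.18770568  0.03      ]
dial [0.45264434 0.17616009 0.098     ]
dial [0.45505584 0.17589547 0.098     ]
base [[ 0.5389 -0.1028  0.01  ]
 [ 0.568  -0.2314  0.01  ]
 [ 0.4451 -0.2603  0.01  ]
 [ 0.4183 -0.1306  0.01  ]] [ 0.4925851  -0.18128869  0.01      ]
0.2268936067533763 0.12380840157298827
0.23114600870539218 0.1262218556380209
0.2220897922658661 0.13188811802696143
0.20389660737697382 0.13245836526368984
[132 133 131 132 132 131  78  55  55  54  55  54  55  56  56  56  56  57
  56  56  56  56  56  57  56  57  58 111 127 128 127 126 126]
[144 147 148 150 151 150 152 152 155 152 150 152 151 140 109  87  82  79
  83  81  80  79  83  75  79  78  79  82  78  80 105 135 168]
```

```bash
cat >> h.py <<'E'
def go(p,yawy=None,tilt=None):
    """fractions for TCP target p (tool down), tool-y at world angle yawy"""
    from bench import readout
    o=readout.get_obs(); R0=R.from_rotvec(o["orientation"])
    if yawy is None: Rt=R0
    else:
        y=np.array([np.cos(yawy),np.sin(yawy),0]); z=np.array([0,0,-1.]); Rt=R.from_matrix(np.c_[np.cross(y,z),y,z])
    s=R0.inv().apply(np.array(p)-o["tcp_pos"])/.5; t=(R0.inv()*Rt).as_rotvec()/(2*np.pi)
    print("t",round(o["clock"],2),"tcp",o["tcp_pos"].round(4),"F",o["contact_force"].round(1),"w",round(o["grip_width"],4),"j",o["joints"].round(2)); print("cmd",np.r_[s,t].round(4).tolist())
E
python3 -c "
from h import *
go((.549,.2026,.25),.28+np.pi/2)"
```

```text
t 1.0 tcp [0.2849 0.6119 0.3039] F [ 0.1  0.7 -0.3] w 0.0854 j [-1.24  0.48  0.02  1.56 -0.01  1.11 -0.08]
cmd [-0.8244, -0.5192, 0.1078, 0.0, -0.0, -0.1139]
```

>>> step_arm(commands=[[-0.8244,-0.5192,0.1078,0,0,-0.1139,-1],[-0.8244,-0.5192,0.1078,0,0,-0.1139,-1],[-0.8244,-0.5192,0.1078,0,0,-0.1139,-1],[-0.8244,-0.5192,0.1078,0,0,-0.1139,-1],[-0.8244,-0.5192,0.1078,0,0,-0.1139,-1],[-0.8244,-0.5192,0.1078,0,0,-0.1139,-1],[-0.8244,-0.5192,0.1078,0,0,-0.1139,-1],[-0.8244,-0.5192,0.1078,0,0,-0.1139,-1],[-0.8244,-0.5192,0.1078,0,0,-0.1139,-1],[-0.8244,-0.5192,0.1078,0,0,-0.1139,-1]])

```text
clock: 2.25
tcp_pos: [0.5488, 0.2031, 0.25]
orientation: [0.438, -3.111, -0.001]
contact_force: [-1.0, 0.2, 0.1]
grip_width: 0.0854
```

```bash
python3 -c "
from h import *
go((.549,.2026,.136),.28+np.pi/2)"
```

```text
t 2.25 tcp [0.5488 0.2031 0.25  ] F [-1.   0.2  0.1] w 0.0854 j [-0.47  0.39  0.01  1.83 -0.01  0.92  1.4 ]
cmd [-0.0, -0.0012, 0.2281, 0.0001, -0.0, -0.0]
```

>>> step_arm(commands=[[0,-0.001,0.08,0,0,0,-1],[0,-0.001,0.15,0,0,0,-1],[0,-0.001,0.2,0,0,0,-1],[0,-0.001,0.228,0,0,0,-0.2],[0,-0.001,0.228,0,0,0,-0.2],[0,-0.001,0.228,0,0,0,-0.2],[0,-0.001,0.228,0,0,0,-0.2],[0,-0.001,0.228,0,0,0,-0.2],[0,-0.001,0.228,0,0,0,-0.2],[0,-0.001,0.228,0,0,0,-0.2]])

```text
clock: 3.5
tcp_pos: [0.549, 0.2027, 0.1362]
orientation: [-0.438, 3.111, 0.001]
contact_force: [0.5, -1.0, 0.5]
grip_width: 0.0509
```

```bash
cat > shot.py <<'E'
from h import *
from bench import grab_frame
import sys
def shot(name,c,hw=50,sc=5):
    ims=[]
    for n in("top","scene"):
        f=grab_frame(n); np.savez(name+n+".npz",**{k:f[k] for k in("img","K","world_to_cam")})
        x,y=(proj(f,c)[0]-hw).astype(int); im=f["img"][y:y+2*hw,x:x+2*hw,::-1]
        im=cv2.resize(im,None,fx=sc*.8,fy=sc*.8,interpolation=cv2.INTER_CUBIC); cv2.putText(im,f"{x},{y}",(2,12),0,.4,(0,0,255)); ims.append(im)
    cv2.imwrite(f"pics/{name}.png",np.hstack(ims))
E
python3 -c "
from shot import *
shot('a',(.53,.2,.1),40)
go((.549,.2026,.136),.28+np.pi/2)"
```

```text
t 3.6 tcp [0.5489 0.2026 0.136 ] F [-1.1  0.2 -0.2] w 0.0516 j [-0.46  0.54  0.01  1.9  -0.01  0.7   1.4 ]
cmd [-0.0001, -0.0001, 0.0001, 0.0001, -0.0, -0.0]
```

View pics/a.png

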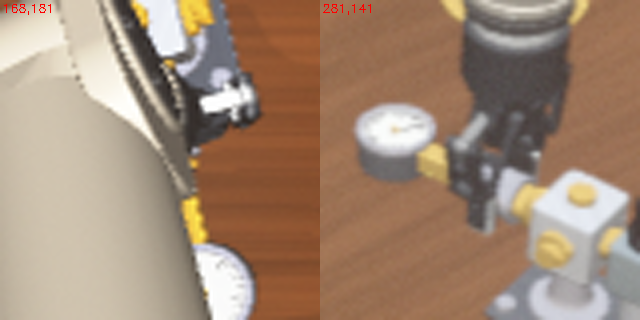

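The crop shows the near finger covering scene columns ~394–403 (crop 450–490), with the bright sleeve rear and rib showing behind it at crop (500–527, 190). I'll check numerically where the model sleeve and pad should appear.

```bash
python3 -c "
from h import *
f=load('ascene'); 
x0,y0=281,141
for nm,L in (('sleeve rear top',[.037,0,.105]),('rib front',[.0335,0,.105]),('rear side',[.037,-.02,.085]),('front side',[.001,-.018,.085]),('block near top edge -y',[.06,-.028,.113]),('block far -y',[.112,-.028,.113]),('block near +y',[.06,.028,.113]),('padR+',[.0275,-.03,.085]),('padR-',[.0055,-.03,.085]),('pad+ bottom',[.0275,-.03,.066])):
  print(nm,((proj(f,w((.533,.198,.28),L))[0]-[x0-.5,y0-.5])*4).round(0))
"
```

```text
sleeve rear top [206. 182.]
rib front [202. 180.]
rear side [190. 217.]
front side [151. 197.]
block near top edge -y [213. 205.]
block far -y [276. 233.]
block near +y [254. 166.]
padR+ [172. 219.]
padR- [147. 207.]
pad+ bottom [170. 238.]
```

>>> step_arm(commands=[[0,0,0,0,0,0,1],[0,0,0,0,0,0,1],[0,0,0,0,0,0,1],[0,0,0,0,0,0,1],[0,0,0,0,0,0,1],[0,0,0,0,0,0,1],[-0.004,0,0,0,0,0,1],[-0.008,0,0,0,0,0,1],[-0.012,0,0,0,0,0,1],[-0.014,0,0,0,0,0,1]], newtons=70)

```text
clock: 4.85
tcp_pos: [0.5543, 0.2029, 0.1364]
orientation: [0.434, -3.107, 0.002]
contact_force: [-7.7, -5.5, 12.1]
grip_width: 0.0348
```

```bash
python3 -c "
from shot import *
shot('b',(.50,.19,.1),45,4.5)
go((.549,.2026,.136),.28+np.pi/2)"
```

```text
t 4.95 tcp [0.5543 0.2029 0.1364] F [-7.7 -5.  12.6] w 0.0346 j [-0.46  0.55  0.01  1.89 -0.01  0.71  1.4 ]
cmd [0.0103, 0.0024, 0.0008, -0.0001, -0.0007, -0.0004]
```

View pics/b.png

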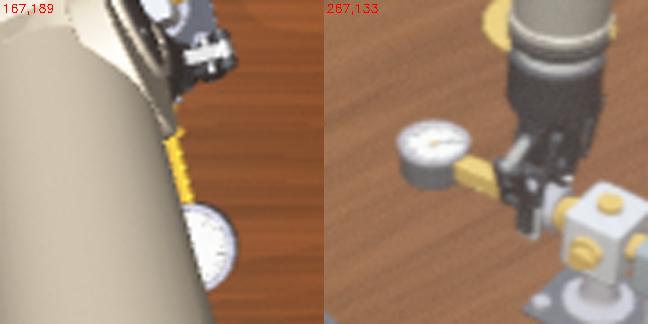

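```bash
cat >> h.py <<'E'
def blob(f,c,fn,rad=15):
    x,y=int(c[0]),int(c[1]); m=np.zeros(f["img"].shape[:2],np.uint8)
    sel=fn(cv2.cvtColor(f["img"],cv2.COLOR_RGB2HSV).astype(int)); m[y-rad:y+rad,x-rad:x+rad]=sel[y-rad:y+rad,x-rad:x+rad]
    n,l,s,ce=cv2.connectedComponentsWithStats(m); k=1+np.argmax(s[1:,4]); return ce[k],s[k].tolist()
dial=lambda h:(h[...,2]>120)&(h[...,1]<70)
E
python3 -c "
from h import *
for n in ('scene0','bscene'):
  c,s=blob(load(n),(298,174),dial); print(c,s,back(load(n),c,.098))"
```

```text
[299.32188841 173.25751073] [289, 167, 21, 14, 233] [0.45505584 0.17589547 0.098     ]
[296.9106383  172.50638298] [287, 166, 21, 14, 235] [0.44760796 0.17235491 0.098     ]
```

>>> step_arm(commands=[[0,0,0,0,0,0,0],[0,0,0,0,0,0,-0.4],[0,0,0,0,0,0,-0.4],[0,0,0,0,0,0,-0.4],[0,0,-0.05,0,0,0,-0.6],[0,0,-0.1,0,0,0,-1],[0,0,-0.15,0,0,0,-1],[0,0,-0.2,0,0,0,-1],[0,0,-0.2,0,0,0,-1],[0,0,-0.2,0,0,0,-1]])

```text
clock: 6.2
tcp_pos: [0.5543, 0.203, 0.2356]
orientation: [0.434, -3.106, 0.002]
contact_force: [-0.5, -0.4, 0.3]
grip_width: 0.0855
```

```bash
python3 -c "
from h import *
go((.4452,.1735,.21),.28+np.pi/2)"
```

```text
t 6.2 tcp [0.5543 0.203  0.2356] F [-0.5 -0.4  0.3] w 0.0855 j [-0.47  0.41  0.01  1.83 -0.01  0.91  1.4 ]
cmd [0.2257, 0.0032, 0.0524, -0.0001, -0.0009, -0.0004]
```

Move over the gauge, then look for the current dial position and lean.

>>> step_arm(commands=[[0.1,0.001,0.02,0,0,0,-1],[0.2257,0.0032,0.0524,0,-0.001,0,-1],[0.2257,0.0032,0.0524,0,-0.001,0,-1],[0.2257,0.0032,0.0524,0,-0.001,0,-1],[0.2257,0.0032,0.0524,0,-0.001,0,-1],[0.2257,0.0032,0.0524,0,-0.001,0,-1],[0.2257,0.0032,0.0524,0,-0.001,0,-1],[0.2257,0.0032,0.0524,0,-0.001,0,-1],[0.2257,0.0032,0.0524,0,-0.001,0,-1],[0.2257,0.0032,0.0524,0,-0.001,0,-1]])

```text
clock: 7.45
tcp_pos: [0.4452, 0.1735, 0.21]
orientation: [-0.435, 3.111, -0.001]
contact_force: [0.2, 0.3, 0.3]
grip_width: 0.0855
```

```bash
python3 -c "
from shot import *
shot('c',(.50,.19,.1),45,4.5)
c,s=blob(load('cscene'),(297,173),dial); print(c,s,back(load('cscene'),c,.098))
go((.4452,.1735,.137),.28+np.pi/2)"
```

```text
[296.3740458  171.43129771] [287, 158, 21, 23, 262] [0.44236393 0.17443689 0.098     ]
t 7.55 tcp [0.4452 0.1735 0.21  ] F [-0.4  0.3 -0. ] w 0.0853 j [-0.5   0.28 -0.    2.11  0.    0.76  1.34]
cmd [0.0001, 0.0001, 0.1461, -0.0001, 0.0001, -0.0004]
```

View pics/c.png

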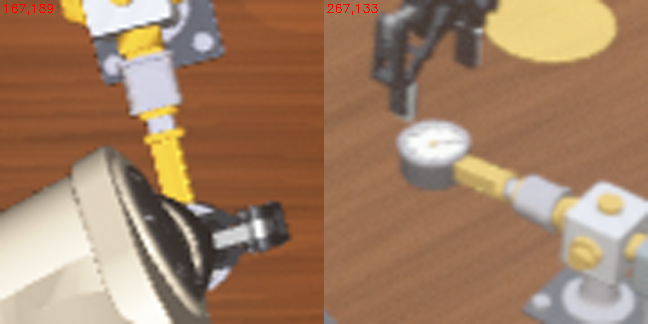

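The picture shows the nipple exposed between shoulder and sleeve, so the gauge is freed, and the open fingers straddle the case. I'll descend and grip the case.

>>> step_arm(commands=[[0,0,0.06,0,0,0,-1],[0,0,0.11,0,0,0,-1],[0,0,0.146,0,0,0,-1],[0,0,0.146,0,0,0,-0.7],[0,0,0.146,0,0,0,-0.4],[0,0,0.146,0,0,0,0],[0,0,0.146,0,0,0,1],[0,0,0.146,0,0,0,1],[0,0,0.146,0,0,0,1],[0,0,0.146,0,0,0,1]], newtons=70)

```text
clock: 8.8
tcp_pos: [0.4455, 0.1736, 0.1373]
orientation: [-0.435, 3.11, -0.001]
contact_force: [-0.8, -1.0, 5.0]
grip_width: 0.0584
```

```bash
python3 -c "
from shot import *
from bench import readout
print(readout.get_obs()['moment'])
shot('d',(.50,.19,.1),45,4.5)
go((.4452-.043*.961,.1735-.043*.276,.137),.28+np.pi/2)"
```

```text
[-0.0212339   0.05525728  0.04067632]
t 8.9 tcp [0.4455 0.1736 0.1372] F [-0.5 -0.2  5. ] w 0.0581 j [-0.5   0.4  -0.01  2.15  0.01  0.58  1.34]
cmd [0.0866, -0.0002, 0.0003, -0.0001, 0.0002, -0.0004]
```

View pics/d.png

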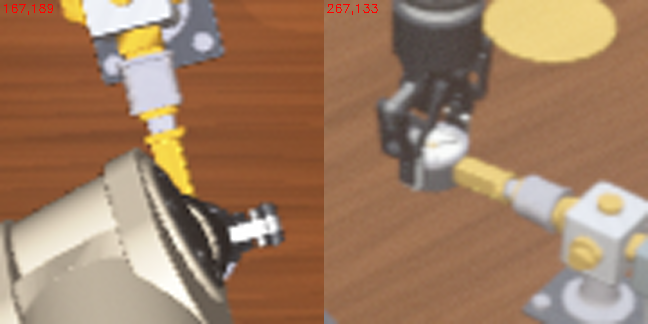

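>>> step_arm(commands=[[0.008,0,0,0,0,0,1],[0.016,0,0,0,0,0,1],[0.024,0,0,0,0,0,1],[0.032,0,0,0,0,0,1],[0.04,0,0,0,0,0,1],[0.048,0,0,0,0,0,1],[0.056,0,0,0,0,0,1],[0.065,0,0,0,0,0,1],[0.074,0,0,0,0,0,1],[0.08,0,0,0,0,0,1]])

```text
clock: 10.15
tcp_pos: [0.4066, 0.1624, 0.1371]
orientation: [-0.434, 3.11, -0.001]
contact_force: [-0.5, -0.0, -3.7]
grip_width: 0.0582
```

```bash
python3 -c "
from shot import *
from bench import readout
print(readout.get_obs()['moment'])
shot('e',(.49,.19,.1),45,4.5)
go((.405,.162,.23),.28+np.pi/2)"
```

```text
[ 0.01021947  0.09818158 -0.01383916]
t 10.25 tcp [0.4066 0.1624 0.1371] F [-0.3  0.4 -3.8] w 0.0582 j [-0.51  0.35 -0.01  2.24  0.01  0.55  1.32]
cmd [0.0032, -0.0001, -0.1858, -0.0001, 0.0002, -0.0004]
```

View pics/e.png

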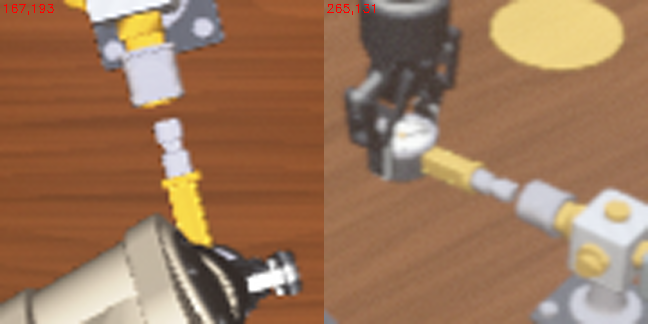

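The nipple is clear of the coupling, with its tip at crop top (166,121) and scene (517,193), and the sleeve has snapped forward. I'll triangulate the gauge axis for droop and yaw.

```bash
cat >> h.py <<'E'
def tri(f1,u1,f2,u2,x0=(.45,.18,.08)):
    s=least_squares(lambda X:np.r_[proj(f1,X)[0]-u1,proj(f2,X)[0]-u2],x0); return s.x,s.fun
E
python3 -c "
from h import *
T,S=load('etop'),load('escene')
tip,e1=tri(T,[213.1,226.6],S,[318.6,184.6]); sh,e2=tri(T,[217.6,242.4],S,[307.8,181.0])
print(tip,e1.round(1),sh,e2.round(1)); d=tip-sh; print(np.linalg.norm(d),np.arctan2(d[1],d[0]),np.arcsin(d[2]/np.linalg.norm(d)))
# yaw from colour PCA in top: yellow stem + nipple region
hsv=cv2.cvtColor(T['img'],cv2.COLOR_RGB2HSV).astype(int)
m=np.zeros((420,560),bool); m[224:262,205:228]=1
br=(hsv[...,2]<150)&(hsv[...,0]<15)
y=m&(hsv[...,0]>18)&(hsv[...,0]<32)&(hsv[...,1]>140)&(hsv[...,2]>150); g=m&(hsv[...,1]<60)&(hsv[...,2]>130)
for k in(y,g):
  r_,c_=np.nonzero(k); print(k.sum(),c_.mean().round(2),r_.mean().round(2),r_.min(),r_.max(),back(T,[c_.mean(),r_.mean()],.083))
print([ (int(r_),c_.mean().round(1),len(c_)) for r_ in range(224,262) for c_ in [np.nonzero((y|g)[r_])[0]] if len(c_)])
"
```

```text
[0.52001301 0.19309316 0.08590102] [-1.  -0.7 -1.5  0.2] [0.48190149 0.18248553 0.08083997] [-0.9 -0.7 -1.5  0.1]
0.03988262180554723 0.27146060765885294 0.1272416658890273
158 218.95 250.36 241 260 [0.4611334 0.1764188 0.083    ]
173 212.6 242.36 226 261 [0.48033458 0.19198354 0.083     ]
[(226, np.float64(214.0), 5), (227, np.float64(213.0), 7), (228, np.float64(213.5), 8), (229, np.float64(213.5), 8), (230, np.float64(213.5), 8), (231, np.float64(213.0), 7), (232, np.float64(214.0), 7), (233, np.float64(214.5), 6), (234, np.float64(215.0), 5), (235, np.float64(215.5), 6), (236, np.float64(215.5), 8), (237, np.float64(215.5), 8), (238, np.float64(215.5), 8), (239, np.float64(216.0), 7), (240, np.float64(216.5), 8), (241, np.float64(217.4), 9), (242, np.float64(218.0), 7), (243, np.float64(216.5), 10), (244, np.float64(216.5), 10), (245, np.float64(217.5), 8), (246, np.float64(217.5), 8), (247, np.float64(217.5), 8), (248, np.float64(218.0), 9), (249, np.float64(218.5), 8), (250, np.float64(218.5), 8), (251, np.float64(219.0), 9), (252, np.float64(219.0), 9), (253, np.float64(218.3), 9), (254, np.float64(217.3), 10), (255, np.float64(216.2), 13), (256, np.float64(214.7), 15), (257, np.float64(214.4), 17), (258, np.float64(214.2), 16), (259, np.float64(214.6), 17), (260, np.float64(214.0), 15), (261, np.float64(209.5), 10)]
```

```bash
python3 -c "
from h import *
go((.4066,.1624,.205),.28+np.pi/2)
go((.47,.02,.205),.26+np.pi/2)
go((.4676,-.2007,.205),.235+np.pi/2)"
```

```text
t 10.25 tcp [0.4066 0.1624 0.1371] F [-0.3  0.4 -3.8] w 0.0582 j [-0.51  0.35 -0.01  2.24  0.01  0.55  1.32]
cmd [-0.0001, -0.0002, -0.1358, -0.0001, 0.0002, -0.0004]
t 10.25 tcp [0.4066 0.1624 0.1371] F [-0.3  0.4 -3.8] w 0.0582 j [-0.51  0.35 -0.01  2.24  0.01  0.55  1.32]
cmd [-0.044, -0.3088, -0.1355, -0.0001, 0.0002, 0.0028]
t 10.25 tcp [0.4066 0.1624 0.1371] F [-0.3  0.4 -3.8] w 0.0582 j [-0.51  0.35 -0.01  2.24  0.01  0.55  1.32]
cmd [0.0817, -0.732, -0.1353, -0.0001, 0.0002, 0.0068]
```

>>> step_arm(commands=[[0,0,-0.03,0,0,0,1],[0,0,-0.07,0,0,0,1],[0,0,-0.11,0,0,0,1],[0,-0.01,-0.135,0,0,0,1],[-0.005,-0.05,-0.135,0,0,0,1],[-0.015,-0.1,-0.135,0,0,0.001,1],[-0.025,-0.15,-0.135,0,0,0.002,1],[-0.035,-0.2,-0.135,0,0,0.002,1],[-0.042,-0.26,-0.135,0,0,0.003,1],[-0.044,-0.309,-0.135,0,0,0.003,1]])

```text
clock: 11.5
tcp_pos: [0.4703, 0.0184, 0.2046]
orientation: [-0.404, 3.115, -0.001]
contact_force: [-0.1, 0.1, -2.5]
grip_width: 0.0581
```

```bash
python3 -c "
from h import *
go((.4676,-.2007,.14),.235+np.pi/2)"
```

```text
t 11.5 tcp [0.4703 0.0184 0.2046] F [-0.1  0.1 -2.5] w 0.0581 j [-0.24  0.28  0.08  2.13 -0.03  0.74  1.69]
cmd [0.1171, -0.4221, 0.1295, -0.0002, 0.0001, 0.0036]
```

>>> step_arm(commands=[[0.02,-0.08,0,0,0,0.001,1],[0.042,-0.16,0,0,0,0.002,1],[0.064,-0.24,0,0,0,0.003,1],[0.09,-0.32,0,0,0,0.0036,1],[0.11,-0.395,0.02,0,0,0.0036,1],[0.1171,-0.4221,0.06,0,0,0.0036,1],[0.1171,-0.4221,0.1,0,0,0.0036,1],[0.1171,-0.4221,0.1295,0,0,0.0036,1],[0.1171,-0.4221,0.1295,0,0,0.0036,1],[0.1171,-0.4221,0.1295,0,0,0.0036,1]])

```text
clock: 12.75
tcp_pos: [0.468, -0.2006, 0.1405]
orientation: [-0.369, 3.118, -0.002]
contact_force: [0.2, 0.2, -3.8]
grip_width: 0.0582
```

```bash
python3 -c "
from shot import *
shot('f',(.51,-.18,.06),36,5.5)
go((.4676,-.2007,.14),.235+np.pi/2)"
```

```text
t 12.85 tcp [ 0.4681 -0.2007  0.1407] F [ 0.5  0.  -3.4] w 0.0581 j [ 0.15  0.44  0.16  2.09 -0.11  0.62  2.2 ]
cmd [0.001, 0.0002, 0.0014, -0.0003, 0.0003, 0.0001]
```

View pics/f.png

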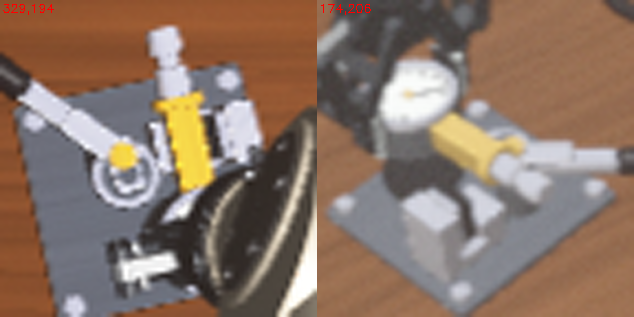

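The gauge hovers above the clamp with its dial up. In the top crop the stem runs from (197,185) to (181,100), and the jaw rubber is at about (213,145). Comparing with the model in crop coordinates.

```bash
python3 -c "
from h import *
T,S=load('ftop'),load('fscene'); pc=(.5202,-.1884,.22)
def c(f,P): 
  o=[329,194] if f is T else [174,0]
  return ((proj(f,P)-np.array(o)+.5)*4.4).round(0).tolist()
print('rubber face top',c(T,w(pc,[[-.012,-.013,.058],[.012,-.013,.058]])))
print('jaw rear?',c(T,w(pc,[[0,-.035,.058]])),'pivot .057',c(T,w(pc,[[0,.0317,.057],[0,.0317,.062]])))
print('base c',c(T,w(pc,[[0,0,.01]])))
for yaw in(.215,.235):
  g=(.468,-.2007,yaw)
  print(yaw,'stem L/R near,far; tip',c(T,w(g,[[.04,.009,.095],[.04,-.009,.095],[.072,.009,.095],[.072,-.009,.095],[.077,0,.099],[.118,0,.09]])))
im=T['img'][194:266,329:401]; big=cv2.resize(im,None,fx=4.4,fy=4.4,interpolation=cv2.INTER_CUBIC)
for row in (118,140,165):
  print(row,[tuple(int(v) for v in big[row,x]) for x in range(150,262,5)])
for d in((.011)*np.array([0,1]),): pass
"
```

```text
rubber face top [[204.0, 161.0], [194.0, 119.0]]
jaw rear? [[237.0, 131.0]] pivot .057 [[120.0, 157.0], [122.0, 157.0]]
base c [[160.0, 147.0]]
0.215 stem L/R near,far; tip [[180.0, 171.0], [212.0, 164.0], [167.0, 113.0], [199.0, 106.0], [182.0, 100.0], [162.0, 28.0]]
0.235 stem L/R near,far; tip [[179.0, 171.0], [211.0, 164.0], [164.0, 114.0], [196.0, 106.0], [179.0, 101.0], [158.0, 29.0]]
118 [(102, 104, 116), (100, 104, 118), (107, 101, 99), (117, 90, 50), (250, 207, 66), (248, 219, 75), (246, 216, 73), (246, 213, 72), (245, 212, 71), (249, 220, 71), (189, 147, 67), (74, 63, 57), (51, 45, 45), (136, 132, 142), (226, 226, 244), (212, 210, 222), (214, 213, 228), (222, 222, 234), (219, 219, 233), (215, 216, 230), (219, 220, 235), (188, 169, 176), (143, 92, 66)]
140 [(61, 55, 54), (187, 188, 203), (224, 225, 237), (167, 159, 161), (121, 103, 61), (254, 221, 72), (248, 220, 75), (247, 218, 73), (246, 214, 72), (245, 213, 72), (245, 215, 74), (186, 145, 65), (76, 62, 52), (47, 40, 40), (140, 137, 148), (214, 215, 232), (194, 192, 205), (214, 214, 229), (224, 223, 236), (222, 222, 234), (225, 224, 239), (240, 242, 255), (191, 182, 193)]
165 [(173, 174, 190), (179, 177, 194), (233, 234, 240), (228, 228, 238), (182, 176, 187), (168, 152, 85), (255, 238, 70), (248, 220, 74), (247, 218, 73), (246, 215, 73), (245, 213, 72), (248, 220, 82), (244, 231, 152), (198, 193, 203), (128, 129, 144), (102, 100, 109), (105, 107, 114), (105, 106, 116), (96, 98, 108), (97, 98, 108), (90, 91, 98), (66, 61, 62), (56, 48, 47)]
```

```bash
python3 -c "
from h import *
T=load('top0'); big=cv2.resize(T['img'][194:266,329:401],None,fx=4.4,fy=4.4,interpolation=cv2.INTER_CUBIC)
for row in (118,130,140): print(row,[int(v) for v in big[row,100:262:4].max(1)])
f=load('top0')
print(big.shape)
"
```

```text
118 [123, 123, 127, 127, 129, 128, 129, 129, 129, 128, 129, 131, 127, 112, 119, 143, 173, 173, 179, 197, 229, 234, 198, 166, 148, 110, 70, 53, 59, 181, 248, 231, 223, 235, 237, 235, 233, 233, 234, 179, 143]
130 [244, 247, 206, 151, 133, 125, 127, 127, 128, 130, 122, 96, 89, 139, 228, 235, 236, 236, 236, 236, 241, 223, 150, 61, 38, 53, 58, 56, 51, 94, 188, 236, 237, 236, 235, 236, 237, 237, 240, 216, 177]
140 [235, 235, 238, 243, 243, 223, 244, 235, 175, 138, 135, 116, 78, 91, 238, 239, 236, 236, 236, 236, 236, 245, 211, 101, 33, 53, 57, 57, 56, 46, 151, 238, 222, 212, 235, 238, 237, 235, 235, 250, 192]
(317, 317, 3)
```

Model and observation agree within about 1 mm, so lowering.

>>> step_arm(commands=[[0,0,0.01,0,0,0,1],[0,0,0.02,0,0,0,1],[0,0,0.03,0,0,0,1],[0,0,0.04,0,0,0,1],[0,0,0.048,0,0,0,1],[0,0,0.056,0,0,0,1],[0,0,0.062,0,0,0,1],[0,0,0.068,0,0,0,1],[0,0,0.071,0,0,0,1],[0,0,0.072,0,0,0,1]])

```text
clock: 14.1
tcp_pos: [0.4686, -0.2007, 0.1057]
orientation: [-0.369, 3.117, -0.002]
contact_force: [-3.0, 2.3, 12.8]
grip_width: 0.058
```

```bash
python3 -c "
from h import *
go((.4676,-.2007,.10),.235+np.pi/2)"
```

```text
t 14.1 tcp [ 0.4686 -0.2007  0.1057] F [-3.   2.3 12.8] w 0.058 j [ 0.17  0.5   0.14  2.1  -0.13  0.54  2.21]
cmd [0.0019, 0.0006, 0.0113, -0.0002, 0.0004, 0.0001]
```

```bash
python3 -c "
from shot import *
from bench import readout
print(readout.get_obs()['moment'])
shot('g',(.51,-.18,.06),36,5.5)"
```

```text
[ 0.41119511  1.04582683 -0.04808516]
```

View pics/g.png

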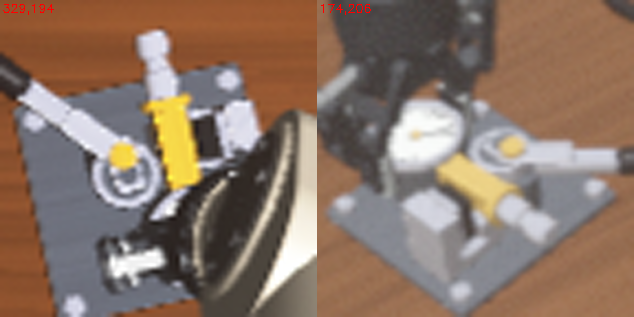

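```bash
python3 -c "
from h import *
T,S=load('gtop'),load('gscene')
o=(proj(S,(.51,-.18,.06))[0]-36).astype(int); oT=(proj(T,(.51,-.18,.06))[0]-36).astype(int); print(o,oT)
def G(t,L,z=.050):
  L=np.atleast_2d(L); Rm=R.from_euler('zy',[.22,-t]); return Rm.apply(L)+[.468,-.2007,z]
pts=[[0,0,.016],[.030,0,.009],[.074,0,.009],[.118,0,0]]
for f,oo,n in((S,o,'scene'),(T,oT,'top')):
  for t in(0,.06,.12,.18):
    q=((proj(f,G(t,pts,.046+.026*t))-oo+.5)*4.4); print(n,t,'dial,stem0,stem1,tip',q.round(0).tolist())
for im,oo in((S,o),):
  hsv=cv2.cvtColor(im['img'],cv2.COLOR_RGB2HSV).astype(int)
  y=(hsv[...,0]>18)&(hsv[...,0]<32)&(hsv[...,1]>90)&(hsv[...,2]>120); y[:oo[1]]=0;y[oo[1]+72:]=0;y[:,:oo[0]]=0;y[:,oo[0]+72:]=0
  n,l,s,c=cv2.connectedComponentsWithStats(y.astype(np.uint8)); print([(s[i].tolist(),((c[i]-oo+.5)*4.4).round(0)) for i in range(1,n) if s[i,4]>8])
"
```

```text
[174 206] [329 194]
scene 0 dial,stem0,stem1,tip [[98.0, 137.0], [132.0, 167.0], [181.0, 201.0], [233.0, 245.0]]
scene 0.06 dial,stem0,stem1,tip [[97.0, 134.0], [131.0, 163.0], [180.0, 193.0], [232.0, 236.0]]
scene 0.12 dial,stem0,stem1,tip [[96.0, 132.0], [130.0, 159.0], [178.0, 186.0], [231.0, 226.0]]
scene 0.18 dial,stem0,stem1,tip [[95.0, 129.0], [129.0, 154.0], [176.0, 178.0], [229.0, 215.0]]
top 0 dial,stem0,stem1,tip [[201.0, 239.0], [186.0, 186.0], [168.0, 109.0], [147.0, 34.0]]
top 0.06 dial,stem0,stem1,tip [[201.0, 240.0], [187.0, 187.0], [170.0, 110.0], [150.0, 33.0]]
top 0.12 dial,stem0,stem1,tip [[202.0, 242.0], [188.0, 188.0], [172.0, 111.0], [152.0, 33.0]]
top 0.18 dial,stem0,stem1,tip [[202.0, 244.0], [189.0, 189.0], [174.0, 113.0], [155.0, 34.0]]
[([216, 238, 4, 4, 12], array([194., 148.])), ([201, 241, 19, 16, 115], array([157., 184.]))]
```

>>> step_arm(commands=[[-0.002,0,0,0,0.003,0,1],[-0.004,0,0,0,0.006,0,1],[-0.006,0,0,0,0.009,0,1],[-0.0085,0,0,0,0.0127,0,1],[-0.0085,0,0.001,0,0.0127,0,1],[-0.0085,0,0.002,0,0.0127,0,1],[-0.0085,0,0.003,0,0.0127,0,1],[-0.0085,0,0.004,0,0.0127,0,1],[-0.0085,0,0.004,0,0.0127,0,1],[-0.0085,0,0.004,0,0.0127,0,1]])

```text
clock: 15.45
tcp_pos: [0.4731, -0.1996, 0.1049]
orientation: [0.36, -3.045, 0.016]
contact_force: [-3.4, 2.3, 12.0]
grip_width: 0.0586
```

```bash
python3 -c "
from h import *
from bench import readout
print(readout.get_obs()['moment'])
go((.4676,-.2007,.10))"
```

```text
[0.69890126 0.30747102 0.07793407]
t 15.45 tcp [ 0.4731 -0.1996  0.1049] F [-3.4  2.3 12. ] w 0.0586 j [ 0.11  0.53  0.18  2.06 -0.09  0.63  2.16]
cmd [0.0104, 0.0004, 0.0105, 0.0, 0.0, 0.0]
```

>>> step_arm(commands=[[0,0,0,0,0,0,1],[0,0,0,0,0,0,1],[0,0,0.001,0,0,0,1],[0,0,0.002,0,0,0,1],[0,0,0.003,0,0,0,1],[0,0,0.004,0,0,0,1],[0,0,0.004,0,0,0,1],[0,0,0.004,0,0,0,1],[0,0,0.004,0,0,0,1],[0,0,0.004,0,0,0,1]], newtons=20)

```text
clock: 16.7
tcp_pos: [0.473, -0.1997, 0.1047]
orientation: [0.359, -3.045, 0.015]
contact_force: [-5.8, 4.5, 25.9]
grip_width: 0.0582
```

```bash
python3 -c "
from shot import *
from bench import readout
print(readout.get_obs()['moment'])
go((.4676,-.2007,.10),.235+np.pi/2)
shot('h',(.51,-.18,.06),36,5.5)"
```

```text
[ 1.07126972  1.3938923  -0.03796974]
t 16.7 tcp [ 0.473  -0.1997  0.1047] F [-5.8  4.5 25.9] w 0.0582 j [ 0.12  0.53  0.18  2.06 -0.09  0.63  2.16]
cmd [0.0102, 0.0005, 0.0103, -0.0001, -0.012, -0.0]
```

View pics/h.png

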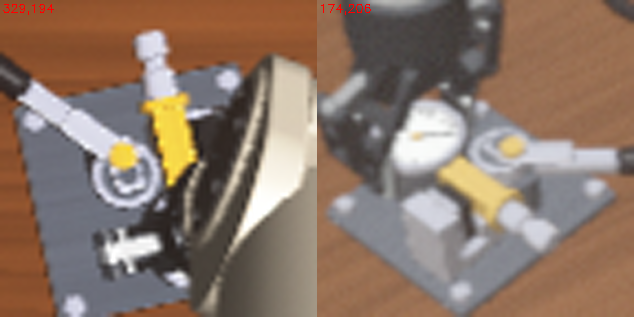

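>>> step_arm(commands=[[0,0,-0.002,0,0,0,1],[0,0,-0.002,0,0,0,1],[0,0,-0.002,0,0,0,-0.5],[0,0,-0.002,0,0,0,-1],[0,0,-0.002,0,0,0,-1],[0,0,-0.002,0,0,0,-1],[0,0,-0.002,0,0,0,-1],[0,0,-0.002,0,0,0,-1],[0,0,-0.002,0,0,0,-1],[0,0,-0.002,0,0,0,-1]])

```text
clock: 18.05
tcp_pos: [0.4731, -0.1997, 0.1057]
orientation: [0.359, -3.046, 0.015]
contact_force: [0.1, -0.1, 0.0]
grip_width: 0.0855
```

```bash
python3 -c "
from h import *
go((.4731,-.1997,.22))"
```

```text
t 18.05 tcp [ 0.4731 -0.1997  0.1057] F [ 0.1 -0.1  0. ] w 0.0855 j [ 0.12  0.53  0.18  2.06 -0.09  0.63  2.16]
cmd [0.0173, -0.0003, -0.2279, 0.0, 0.0, 0.0]
```

>>> step_arm(commands=[[0,0,-0.03,0,0,0,-1],[0,0,-0.07,0,0,0,-1],[0,0,-0.12,0,0,0,-1],[0,0,-0.17,0,0,0,-1],[0,0,-0.2,0,0,0,0],[0,0,-0.2,0,0,0,1],[0,0,-0.2,0,0,0,1],[0,0,-0.2,0,0,0,1],[0,0,-0.2,0,0,0,1],[0,0,-0.2,0,0,0,1]])

```text
clock: 19.3
tcp_pos: [0.4803, -0.1978, 0.2051]
orientation: [0.359, -3.045, 0.014]
contact_force: [-0.4, 0.1, 0.0]
grip_width: -0.0003
```

```bash
python3 -c "
from shot import *
shot('i',(.51,-.18,.06),36,5.5)
go((.585,-.1116,.19),.235+np.pi/2)"
```

```text
t 19.4 tcp [ 0.4804 -0.1978  0.2053] F [ 0.8 -0.4  0.2] w 0.0 j [ 0.08  0.38  0.22  1.99 -0.05  0.85  2.13]
cmd [-0.2453, 0.119, 0.012, -0.0001, -0.0121, -0.0]
```

View pics/i.png

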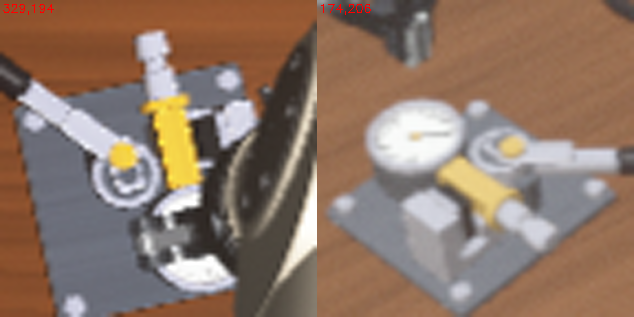

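The gauge lies dial up on the rest (dial at crop (415,135)), with its stem between the rubber face and the cam. That was the 12th picture, so later checks are numeric. Next, the lever.

>>> step_arm(commands=[[-0.08,0.04,0,0,-0.003,0,1],[-0.16,0.08,0,0,-0.008,0,1],[-0.2453,0.119,0.012,0,-0.0121,0,1],[-0.2453,0.119,0.012,0,-0.0121,0,1],[-0.2453,0.119,0.012,0,-0.0121,0,1],[-0.2453,0.119,0.012,0,-0.0121,0,1],[-0.2453,0.119,0.06,0,-0.0121,0,1],[-0.2453,0.119,0.1,0,-0.0121,0,1],[-0.2453,0.119,0.12,0,-0.0121,0,1],[-0.2453,0.119,0.12,0,-0.0121,0,1]])

```text
clock: 20.65
tcp_pos: [0.5805, -0.1131, 0.1359]
orientation: [0.367, -3.119, 0.001]
contact_force: [0.5, 0.4, 0.2]
grip_width: 0.0
```

```bash
python3 -c "
from shot import *
shot('j',(.53,-.13,.06),40,5)
from bench import *
f=grab_frame('top'); print([ (x['point'],x['p']) for x in tip_of('lever_tip',f)])
go((.585,-.1116,.1),.235+np.pi/2)
T=load('jtop'); print(proj(T,(.585,-.1116,.046)))"
```

```text
[([324.8, 210.3], 0.49)]
t 20.85 tcp [ 0.5816 -0.1128  0.137 ] F [ 0.4 -0.3  0.5] w -0.0001 j [-0.03  0.55  0.15  1.9  -0.12  0.7   2.  ]
cmd [-0.007, 0.0008, 0.074, -0.0002, 0.0003, -0.0]
[[336.4749729  200.52336569]]
```

```bash
cat > arc.py <<'E'
from h import *
from bench import readout
import sys
o=readout.get_obs(); R0=R.from_rotvec(o["orientation"])
print(o["tcp_pos"].round(4),o["contact_force"].round(1))
for a in map(float,sys.argv[1:]):
    p=np.array([.5133+.086*np.cos(a),-.1575+.086*np.sin(a),.102]); print(a,(R0.inv().apply(p-o["tcp_pos"])/.5).round(3).tolist())
E
python3 arc.py .55 .65 .8 .95 1.1 1.25 1.4
```

```text
[ 0.5816 -0.1128  0.137 ] [ 0.4 -0.3  0.5]
0.55 [-0.01, -0.002, 0.07]
0.65 [-0.004, 0.014, 0.07]
0.8 [0.009, 0.037, 0.07]
0.95 [0.024, 0.058, 0.07]
1.1 [0.042, 0.076, 0.07]
1.25 [0.063, 0.091, 0.07]
1.4 [0.086, 0.103, 0.07]
```

>>> step_arm(commands=[[-0.01,-0.002,0.0,0,0,0,1],[-0.01,-0.002,0.03,0,0,0,1],[-0.01,-0.002,0.06,0,0,0,1],[-0.01,-0.002,0.07,0,0,0,1],[-0.004,0.014,0.07,0,0,0,1],[0.009,0.037,0.07,0,0,0,1],[0.024,0.058,0.07,0,0,0,1],[0.042,0.076,0.07,0,0,0,1],[0.063,0.091,0.07,0,0,0,1],[0.086,0.103,0.07,0,0,0,1]], newtons=40)

```text
clock: 22.1
tcp_pos: [0.5271, -0.0724, 0.102]
orientation: [-0.368, 3.118, -0.002]
contact_force: [2.1, -1.2, 0.5]
grip_width: 0.0001
```

```bash
python3 arc.py 1.4 1.55 1.7 1.85 2.0 2.1 2.2 2.3 2.4 2.5 2.6; python3 -c "
from bench import *
f=grab_frame('scene'); print([ (x['point'],x['p']) for x in tip_of('lever_tip',f)])
from h import *
for t in (.17,.9,1.2,1.5): print(t,proj(f,(.5133+.085*np.cos(.816+t),-.1575+.085*np.sin(.816+t),.046)))"
```

```text
[ 0.5271 -0.0724  0.102 ] [ 2.1 -1.2  0.5]
1.4 [-0.001, -0.001, 0.0]
1.55 [0.023, 0.007, 0.0]
1.7 [0.048, 0.012, -0.0]
1.85 [0.074, 0.013, -0.0]
2.0 [0.1, 0.01, -0.0]
2.1 [0.116, 0.006, -0.0]
2.2 [0.133, -0.0, -0.0]
2.3 [0.148, -0.008, -0.0]
2.4 [0.163, -0.017, -0.0]
2.5 [0.177, -0.027, -0.0]
2.6 [0.189, -0.038, -0.0]
[([241.9, 230.3], 0.79)]
0.17 [[249.06429574 241.82960378]]
0.9 [[241.16637605 227.91512286]]
1.2 [[234.34915912 224.30627042]]
1.5 [[226.25210813 222.36010886]]
```

>>> step_arm(commands=[[0.023,0.007,0,0,0,0,1],[0.048,0.012,0,0,0,0,1],[0.074,0.013,0,0,0,0,1],[0.1,0.01,0,0,0,0,1],[0.116,0.006,0,0,0,0,1],[0.133,0,0,0,0,0,1],[0.148,-0.008,0,0,0,0,1],[0.163,-0.017,0,0,0,0,1],[0.177,-0.027,0,0,0,0,1],[0.177,-0.027,0,0,0,0,1]])

```text
clock: 23.45
tcp_pos: [0.4425, -0.1068, 0.1017]
orientation: [0.366, -3.12, 0.001]
contact_force: [-0.2, -0.6, 0.6]
grip_width: 0.0002
```

```bash
cat > chk.py <<'E'
from bench import *
from h import *
for n,L in(("scene",("lever_tip","gauge","coupling_mouth","sleeve_grip")),("top",("lever_tip","gauge"))):
  f=grab_frame(n)
  for t in L: print(n,t,[ (np.round(x['point'],1),round(x['p'],2)) for x in tip_of(t,f)][:2])
  for t in (1.5,1.8,2.05): print(t,proj(f,(.5133+.085*np.cos(.816+t),-.1575+.085*np.sin(.816+t),.046)).round(1))
  print("bed model",proj(f,(.4676,-.2,.046)).round(1),"bed-6mm",proj(f,(.4689,-.2058,.046)).round(1))
  if n=="scene": c,s=blob(f,proj(f,(.4689,-.2058,.062))[0],dial,14); print("dial",c,s,back(f,c,.062))
E
python3 chk.py; python3 arc.py 2.3 2.5 2.6
```

```text
scene lever_tip [(array([210.2, 223.5]), 0.78)]
scene gauge [(array([193.1, 242.1]), 0.55)]
scene coupling_mouth [(array([322.3, 188. ]), 0.79), (array([326.6, 187.3]), 0.7)]
scene sleeve_grip [(array([326.6, 188.7]), 0.43)]
1.5 [[226.3 222.4]]
1.8 [[217.5 222.2]]
2.05 [[210.2 223.5]]
bed model [[196.6 240.5]] bed-6mm [[195.  241.7]]
dial [195.46280992 237.88980716] [184, 229, 24, 22, 363] [ 0.47168045 -0.20381499  0.062     ]
top lever_tip []
top gauge []
1.5 [[330.1 252.4]]
1.8 [[338.2 258.9]]
2.05 [[346.1 262.3]]
bed model [[372.5 247.7]] bed-6mm [[374.8 247.2]]
[ 0.4432 -0.106   0.1018] [-0.6 -0.5  0.2]
2.3 [-0.031, 0.019, -0.0]
2.5 [-0.002, -0.001, -0.0]
2.6 [0.01, -0.012, -0.0]
```

>>> step_arm(commands=[[-0.015,0.01,0,0,0,0,1],[-0.031,0.019,0,0,0,0,1],[-0.031,0.019,-0.06,0,0,0,1],[-0.031,0.03,-0.15,0,0,0,1],[-0.031,0.1,-0.25,0,0,0,1],[-0.031,0.2,-0.3,0,0,0,1],[-0.031,0.3,-0.3,0,0,0,1],[-0.031,0.35,-0.3,0,0,0,1],[-0.031,0.35,-0.3,0,0,0,1],[-0.031,0.35,-0.3,0,0,0,1]])

```text
clock: 25.1
tcp_pos: [0.4177, 0.0674, 0.2517]
orientation: [0.368, -3.12, 0.001]
contact_force: [-0.3, 0.5, -0.4]
grip_width: 0.0002
```

```bash
python3 chk.py; python3 -c "
from h import *
from bench import *
a=load('scene0'); b=grab_frame('scene'); b=grab_frame('scene')
d=cv2.absdiff(a['img'],b['img']).max(2)>40
n,l,s,c=cv2.connectedComponentsWithStats(cv2.morphologyEx(d.astype(np.uint8),cv2.MORPH_CLOSE,np.ones((3,3))))
print([(s[i].tolist()) for i in range(1,n) if s[i,4]>12]); print(proj(b,readout.get_obs()['tcp_pos']))
t=grab_frame('top'); a=load('top0')
d=cv2.absdiff(a['img'],t['img']).max(2)>40
n,l,s,c=cv2.connectedComponentsWithStats(d.astype(np.uint8)); print('top',[(s[i].tolist()) for i in range(1,n) if s[i,4]>12])
hsv=cv2.cvtColor(t['img'],cv2.COLOR_RGB2HSV).astype(int)
big=cv2.resize(t['img'][194:266,329:401],None,fx=4.4,fy=4.4,interpolation=cv2.INTER_CUBIC)
for row in (118,140): print(row,[int(v) for v in big[row,150:262:4].min(1)])
"
```

```text
scene lever_tip [(array([212.3, 222. ]), 0.8)]
scene gauge []
scene coupling_mouth [(array([321.9, 187.3]), 0.97)]
scene sleeve_grip [(array([324.7, 187.6]), 0.64)]
1.5 [[226.3 222.4]]
1.8 [[217.5 222.2]]
2.05 [[210.2 223.5]]
bed model [[196.6 240.5]] bed-6mm [[195.  241.7]]
dial [195.44109589 237.92876712] [184, 229, 24, 22, 365] [ 0.47177565 -0.20393738  0.062     ]
top lever_tip [(array([346.2, 261.1]), 0.83), (array([378. , 246.6]), 0.35)]
top gauge [(array([376.1, 249.3]), 0.96)]
1.5 [[330.1 252.4]]
1.8 [[338.2 258.9]]
2.05 [[346.1 262.3]]
bed model [[372.5 247.7]] bed-6mm [[374.8 247.2]]
[[139, 0, 146, 160, 10299], [348, 11, 43, 61, 971], [269, 51, 13, 9, 39], [289, 167, 32, 22, 395], [184, 217, 74, 47, 967]]
[[262.39879399 137.63733645]]
top [[319, 201, 70, 71, 1418], [205, 221, 113, 199, 11631], [0, 344, 18, 27, 321]]
118 [196, 161, 85, 50, 63, 72, 72, 71, 70, 70, 65, 102, 123, 95, 56, 37, 69, 157, 210, 204, 210, 217, 216, 212, 212, 216, 183, 96]
140 [199, 167, 148, 173, 188, 111, 68, 71, 73, 71, 70, 73, 59, 48, 48, 50, 48, 56, 113, 188, 195, 208, 218, 218, 215, 214, 223, 213]
```

```bash
python3 -c "
from bench import r
print(r.hand_in())"
```

```text
the job is handed in; nothing more can be done
None
```

The gauge is out of the coupling and clamped dial up. I handed the job in at about 25.5 s of the 69 s, with the arm clear of everything.

- **Release:** I drew the sleeve back about 5–6 mm with the gripper and the gauge sprung out about 8–9 mm. I then gripped it by the case and pulled it straight out. The picture showed the nipple clear and the sleeve snapped forward.
- **Laying down:** The gauge came out about 0.1 rad nose-up in the grip. I levelled it, set it on the round rest with a light press and let go. The wrist force peaked near 26 N at the readings I took while pressing. The last picture showed it level, with the stem between the rubber face and the cam.
- **Clamping:** I pushed the lever round with the closed fingers until it snapped over. In the top view the lever tip is within about 1 px of its modelled place at the stop (2.05 rad). The gauge has moved about 6 mm towards the jaw, as expected when the stem is held.
- **Bystanders:** Comparing pictures before and after, only the arm, the gauge at the outlet and the clamp area changed, so the bystanders did not move.

Three things were weaker. In the last scene view the lever tip was about 2.5 px off the modelled stop (an earlier view matched exactly), and the network missed the gauge there while finding it in the top view at 0.96. I did not tug the stem to test the hold. The checks after clamping were numeric only, because all 12 pictures had been viewed.

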